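# Present the ball tray to the inspection stand and hold it level

### The job

Pick up the ball tray by its handle bar without letting the loose bearing ball leave its pocket, carry it to the inspection stand, and with one end of the tray's handle frame push the stand's spring plunger gently in until you feel it fully home against its stop. Finish there, still gripping the tray: hold it level in the air, keeping the plunger home, and do not put it down or let go. Leave the bearing race, the tin and the piston where they are.

Things in the scene. Friction and masses are not known exactly. Their poses are not given: they have to be found in the camera images.
- tray: loose aluminium ball tray, 0.20 to 0.32 kg. Base plate 110 x 64 x 6 mm (x, y, z), origin at the centre of its underside, z up. At each end (x = -50 and +50 mm) two 8 mm posts (y = -22, +22 mm) carry a crossbar 8 mm thick, 54 mm wide, 18 mm high; a handle bar along x at y = 0 joins the crossbars above the ball. The two ends are alike; it balances under the middle of the bar
- handle (a point): middle of the tray's handle bar, at (0, 0, 80) mm in the tray's frame, axes as the tray. The bar is 14 mm wide (y), 18 mm high (z 71 to 89 mm), with 92 mm free length along x: grip it from above across the 14 mm
- pocket (a point): centre of the round flat pocket floor on the plate, at (0, 0, 6) mm in the tray's frame. Its rim is 42 mm inside, 50 mm outside diameter, 3.5 mm high; the ball rolls over it if the tray tips about 35 to 40 degrees
- end_a (a point): middle of the outer flat face of the crossbar at the tray's +x end, at (54, 0, 80) mm in the tray's frame
- end_b (a point): the same at the other end, at (-54, 0, 80) mm in the tray's frame
- ball_center (a point): centre of the loose polished steel ball, 30 mm diameter, 0.11 kg, in the tray's pocket
- stand: inspection stand bolted to the bench: grey base 120 x 90 x 15 mm (x -50 to +70 mm), dark column, grey block (x -40 to 0, y -25 to +25, z 155 to 205 mm) with a round dial behind, a small black camera below (z 101 to 135 mm, to x = -48 mm). Origin on the bench under the block's rear face, z up; the plunger sticks out of the block's front along -x and is pushed in along +x
- plunger (a joint): how far the spring plunger is pushed in: 0 fully out, 0.016 m home on its solid stop. The spring pushes back with 2 N at first, 4 N when home
- plunger_tip (a point): centre of the front face of the plunger's steel disc (26 mm diameter), 180 mm above the bench; at (-75, 0, 180) mm in the stand's frame when fully out; moves with the plunger
- race: bearing race, steel ring 60 mm across, 14 mm high, lying on the bench; origin at the centre of its underside; leave alone
- tin: red tin, 68 mm across, 85 mm high, standing; origin at the centre of its underside; leave alone
- piston: steel pump piston, 48 mm across, 80 mm high, standing; origin at the centre of its underside; leave alone

How it is judged:
By the outcome, as a careful person would: the job done as asked, in the order asked, and still so for the second after the job is handed in, while the arm keeps its last pose, push and grip.
It also fails if it takes over 51 s, if anything falls off the work surface, if the arm or the gripper's body presses on something with over 40 N, if the wrist force passes 120 N, or if a joint passes its speed limit or range.

### The arm

A 6-joint arm with a two-finger parallel gripper is mounted at the origin on the work surface. World frame = base frame: x ahead of the robot, y to its left, z up, the work surface at z = 0. Lengths are in m, angles in degrees, forces in N, time in s.
With the tool pointing down it reaches from about 0.4 to 0.825 m from the base axis. Payload 7 kg.
Tool frame: the origin (TCP) lies at the very end of the fingers, on their centre line; the grasp point (between the pads) lies 19 mm behind it; z points along the fingers, y is the line along which they close (so a half turn about z gives the same grasp; the last joint's range is limited). The gripper opens to 88 mm and grips with 3 to 60 N. Pads are 19 mm wide; open, the fingers measure 130 mm over their backs; the gripper's body (78 mm by 193 mm) begins 47 mm behind the grasp point.
Start: joints at [87.267, 20.546, 0.682, 0, -70.136, -16.507], TCP at [0.222, 0.637, 0.227] pointing down, gripper open.
Joint ranges: [-176.03, 176.03], [-82.01, 121.73], [-58.28, 71.71], [-173.87, 95.51], [-174.79, -0.11], [-173.66, 173.66]. Speed limits (degrees/s): [136.94, 136.94, 172.46, 180, 180, 180].

### API

Orientations are given as [roll, pitch, yaw] about the fixed x, y, z axes, in that order (R = Rz(yaw) Ry(pitch) Rx(roll)).
In Python, from plant import get_state, capture, close_job, regions_of gives the robot as it stands.
- The arm moves only by the tool jog_arm, never from a script. Its argument "moves" is a list of rows, each a list of 3 entries, a list of its own where there are three numbers: the shift along the tool's x, y, z in cm, then the turn about the tool's z in degrees, then the finger opening in cm, from 0 to 8.76. A call has 1 to 12 rows; each row shifts and turns the commanded pose from where the row before left it, along the tool's axes as they then stand; what a row does not reach is not made up. A row lasts 1/8 s, in which the tool goes at most 62.5 mm and 10.7 degrees, less where a joint would pass 70% of its speed; a pose out of reach is approached as far as the arm can. A call is refused whole if a number of a shift passes 6.25 or a number of a turn 10.7, either way. A call with a gripper value outside its range is refused whole. The fingers move at their own pace and stop on an object; "newtons" is the grip in N (left out, the last holds). Time passes only in rows, so rows that do not move let the fingers close. It gives the time, the measured TCP pose, the force, the opening and the grip force at its end, in the units of the state.
- get_state(): the state, without advancing time (a new reading comes with each control period).
- capture(name): name is "scene" or "top" or "wrist"; returns a dict with "pixels" (384x512x3 uint8, blue, green, red), "mtx" (3x3 intrinsics, pixels), "k1" (the pictures are not rectified: a ray, as slopes to the right and down, at radius r is drawn at 1 + k1 r^2 times it, then the intrinsics apply), "world_from_camera" (4x4, takes a point from camera to world coordinates); the wrist camera has in their place "hand_eye" (4x4, takes a point from camera to tool coordinates, whose origin is the TCP and whose axes are the flange's). Camera axes: x right, y down, z forward; pixel columns grow to the right and rows downward; lengths in m; the calibration is good to about 2 mm. A picture is of the moment at which its call begins: read the wrist's pose just before it. There is no depth.
- close_job(): hands the job in; it is judged then, once.
Trained networks look in a picture, given as the dict that the camera call returned (one of the last four; its "shot" number tells which), for a name from the list of things; names that differ only in an ending like _2 or _b are one class to them, and where a whole thing is asked for, a point or a joint stands for the part that bears it (a point fixed in the world has none). Each returns a list of dicts, best first, with "confidence" (0 to 1); they miss things now and then, are a little off and sometimes report something else, mostly with a low value. They report only what shows in the picture. A call takes as long as a camera call.
- regions_of(picture, thing): "pixels" (384x512 bool, what is visible of it) and "pixel" ([column, row] in pixels, amid what is visible of it).
The state is a dict: "time_s": time; "joints": joint angles; "qd": joint speeds; "joint_torque": joint torques, N m; "tcp_pos": TCP position; "eef_rot": TCP orientation; "contact_force": force on the tool from outside, world axes, zero at the start; "moment": the same for the moment, N m; "gripper_width": finger opening in m; "gripper_force": force on a finger pad.
Only numpy, scipy, OpenCV 4.12 (cv2) and the standard library are available. Lean on these libraries where they do the work, as an engineer would, in place of code of your own. Each camera call takes 0.05 s, during which the arm holds its last target. There are 200 camera calls.

## Working session

There is one attempt and no reset: what is moved stays moved. The work goes in short steps, Python scripts to look and compute and a tool call to move; the robot and the scene stay as the last step left them, time stands still between calls to the robot, and variables do not carry over. Pictures are saved under pics/ and viewed, at most 10 in all, crops included, and the job is handed in when it is done.

Besides the shell and the picture viewer there is one more tool, called after "Request:" as name(argument=value, ...), one argument or row to a line, values as JSON. jog_arm: Moves the arm, as the interface text tells. Its arguments: {"type":"object","properties":{"moves":{"type":"array"},"newtons":{"type":"number"}},"required":["moves"]}

```bash
mkdir -p pics
cat > h.py <<'E'
import numpy as np,cv2
from scipy.spatial.transform import Rotation as R
from plant import get_state,capture,close_job,regions_of
def pose(s):
    T=np.eye(4);T[:3,:3]=R.from_euler('xyz',s['eef_rot'],degrees=True).as_matrix();T[:3,3]=s['tcp_pos'];return T
def cam(name):
    s=get_state();p=capture(name)
    p['W']=np.array(p['world_from_camera']) if 'world_from_camera' in p else pose(s)@np.array(p['hand_eye'])
    return p
def ray(p,uv):
    m=np.array(p['mtx']);d=np.array([(uv[0]-m[0,2])/m[0,0],(uv[1]-m[1,2])/m[1,1]]);s=d.copy()
    for _ in range(20): s=d/(1+p['k1']*(s@s))
    W=p['W'];v=W[:3,:3]@np.r_[s,1];return W[:3,3],v
def onz(p,uv,z):
    o,v=ray(p,uv);return o+v*(z-o[2])/v[2]
def proj(p,X):
    X=np.atleast_2d(X);C=(np.linalg.inv(p['W'])@np.c_[X,np.ones(len(X))].T)[:3];s=C[:2]/C[2]
    s=s*(1+p['k1']*(s**2).sum(0));m=np.array(p['mtx']);return np.c_[s[0]*m[0,0]+m[0,2],s[1]*m[1,1]+m[1,2]]
E
python3 - <<'E'
from h import *
print(get_state())
ims=[]
for n in ['scene','top','wrist']:
    p=cam(n);cv2.imwrite(f'pics/{n}1.png',p['pixels']);print(n,p['W'].round(3).tolist(),np.array(p['mtx'])[0,0],p['k1'])
    for t in ['tray','handle','stand','plunger_tip','plunger','ball_center','race','tin','piston']:
        for r in regions_of(p,t)[:2]:
            m=r['pixels'];print(' ',t,round(r['confidence'],2),np.round(r['pixel']),m.sum(),onz(p,r['pixel'],0).round(3))
E
```

```text
{'time_s': 0.0, 'joints': array([ 8.72680483e+01,  2.05921598e+01,  6.34821837e-01, -2.08807628e-02,
       -7.01363604e+01, -1.65066101e+01]), 'qd': array([-0.05094461, -0.00673123,  0.00078725,  0.07395404, -0.02424115,
        0.02894899]), 'joint_torque': array([-3.15200650e-04, -5.82704079e+01,  2.93067098e+01,  6.99781626e+00,
        6.93427603e-03, -1.61124613e-04]), 'tcp_pos': array([0.22227694, 0.63683754, 0.22562008]), 'eef_rot': array([ 1.79904586e+02, -7.80454773e-03, -1.92456663e+01]), 'contact_force': array([-0.16508373,  0.16649462,  0.31512966]), 'moment': array([ 0.00461266, -0.00106454,  0.02527972]), 'gripper_force': 0.0, 'gripper_width': 0.08743733197086209}
scene [[-0.291, 0.534, -0.794, 1.249], [0.957, 0.143, -0.254, 0.223], [-0.022, -0.833, -0.553, 0.625], [0.0, 0.0, 0.0, 1.0]] 379.235013338915 -0.04964602726242211
  tray 0.96 [190. 229.] 1361 [ 0.566 -0.179  0.   ]
  handle 0.84 [186. 231.] 1330 [ 0.576 -0.186  0.   ]
  stand 0.85 [309. 236.] 3056 [0.51  0.125 0.   ]
  tin 0.87 [414. 286.] 1654 [0.616 0.374 0.   ]
  piston 0.97 [125. 218.] 581 [ 0.568 -0.375 
[... 189 characters left out ...]
 1134 [ 0.618 -0.173  0.   ]
  handle 0.69 [332. 166.] 1067 [ 0.616 -0.169  0.   ]
  stand 0.61 [216. 172.] 1713 [0.596 0.134 0.   ]
  plunger_tip 0.46 [206. 197.] 101 [0.528 0.159 0.   ]
  plunger 0.6 [206. 193.] 73 [0.54  0.161 0.   ]
  ball_center 0.56 [329. 164.] 41 [ 0.621 -0.161  0.   ]
  race 0.77 [254. 260.] 198 [0.366 0.033 0.   ]
  tin 0.91 [126. 144.] 784 [0.668 0.376 0.   ]
  tin 0.17 [333. 164.] 1104 [ 0.62  -0.172  0.   ]
  piston 0.72 [396. 168.] 330 [ 0.612 -0.341  0.   ]
  piston 0.63 [208. 197.] 75 [0.529 0.154 0.   ]
wrist [[-0.33, -0.899, -0.287, 0.301], [-0.944, 0.315, 0.1, 0.611], [0.0, 0.304, -0.953, 0.385], [0.0, 0.0, 0.0, 1.0]] 275.2629543717303 -0.008272592449930404
```

Run:
```python
import cv2
a=cv2.imread('pics/top1.png')[110:290,100:430];cv2.imwrite('pics/top1c.png',cv2.resize(a,None,fx=2.4,fy=2.4,interpolation=cv2.INTER_CUBIC))
a=cv2.imread('pics/scene1.png')[120:330,100:450];cv2.imwrite('pics/scene1c.png',cv2.resize(a,None,fx=2.25,fy=2.25,interpolation=cv2.INTER_CUBIC))
```

```text
(no output)
```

View pics/top1c.png

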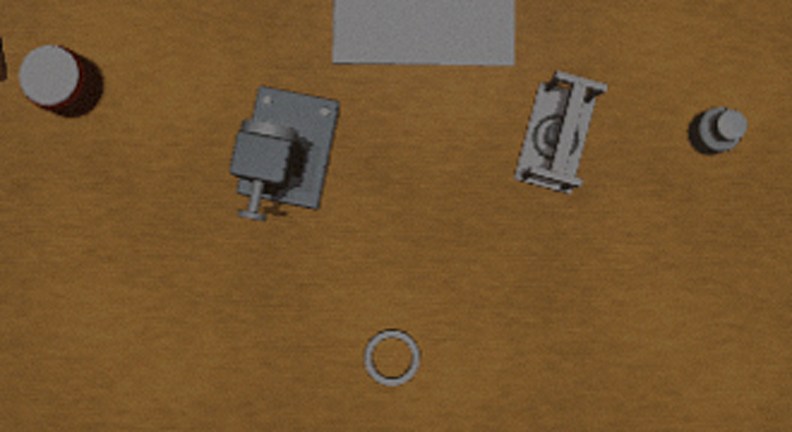

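View pics/scene1c.png

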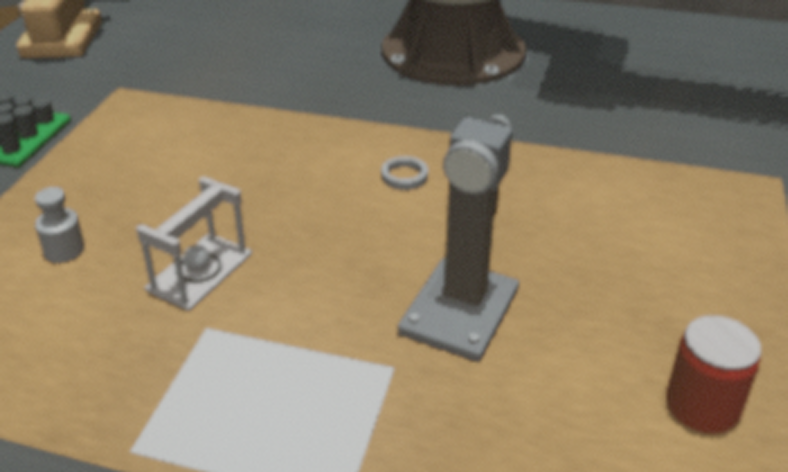

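The top view shows the tray around px (334,165) with its bar tilted about 14° clockwise from image-up. The stand is at (216,172), with its plunger disc at (206,197) pointing down towards the robot at a similar tilt. In the scene view the ball sits in the pocket. Next I'll fit poses from both fixed cameras.

```bash
cat >> h.py <<'E'
import itertools
from scipy.optimize import minimize
def box(x0,x1,y0,y1,z0,z1): return np.array(list(itertools.product((x0,x1),(y0,y1),(z0,z1))))/1000
TRAY=[box(-55,55,-32,32,0,6),box(-46,46,-7,7,71,89)]+[box(s*50-4,s*50+4,-27,27,71,89) for s in(1,-1)]+[box(s*50-4,s*50+4,t*22-4,t*22+4,6,71) for s in(1,-1) for t in(1,-1)]
def place(b,x,y,a,z=0): return b@R.from_euler('z',a,degrees=True).as_matrix().T+[x,y,z]
def render(p,boxes,q):
    m=np.zeros((384*4,512*4),np.uint8)
    for b in boxes: cv2.fillConvexPoly(m,cv2.convexHull((proj(p,place(b,*q))*4+2).round().astype(np.int32)),1)
    return cv2.resize(m.astype(np.float32),(512,384),interpolation=cv2.INTER_AREA)
def fit(ps,masks,boxes,q0):
    def f(v):
        q=[v[0]/100,v[1]/100,v[2]*5]+([v[3]/100] if len(v)>3 else [])
        c=0
        for p,m in zip(ps,masks):
            r=render(p,boxes,q);c+=np.minimum(r,m).sum()/np.maximum(r,m).sum()
        return -c/len(ps)
    v0=[q0[0]*100,q0[1]*100,q0[2]/5]+([q0[3]*100] if len(q0)>3 else [])
    S=np.vstack([v0,np.array(v0)+np.eye(len(v0))*1.])
    r=minimize(f,v0,method='Nelder-Mead',options=dict(initial_simplex=S,xatol=.01,fatol=1e-4))
    v=r.x;return np.r_[v[0]/100,v[1]/100,v[2]*5,v[3:]/100],r.fun
E
python3 - <<'E'
from h import *
ps=[cam('top'),cam('scene')]
ms=[regions_of(p,'tray')[0]['pixels'].astype(np.float32) for p in ps]
for k in ([0],[1],[0,1]): print('tray',fit([ps[i] for i in k],[ms[i] for i in k],TRAY,[.60,-.16,-14]))
p=ps[0]
c=[np.array(u)/2.4+[100,110] for u in [(261,87),(339,101),(319,209)]]
C=[onz(p,u,.015)[:2] for u in c];print('stand base',C)
d1=C[1]-C[0];d2=C[1]-C[2];print(np.linalg.norm(d1),np.linalg.norm(d2),np.degrees(np.arctan2(d2[1],d2[0])),np.degrees(np.arctan2(d1[1],d1[0]))+90)
a=np.arctan2(d2[1],d2[0]);ex=np.array([np.cos(a),np.sin(a)]);ey=np.array([-ex[1],ex[0]])
o=np.mean([C[0]-.07*ex-.045*ey,C[1]-.07*ex+.045*ey,C[2]+.05*ex+.045*ey],0);print('origin',o,'tip',o-.075*ex)
print('tip by net',onz(p,np.array((252,217))/2.4+[100,110],.18))
q=[*o,np.degrees(a)];
print(proj(p,place(np.array([[-.075,0,.18],[-.04,.025,.205],[-.04,-.025,.205],[0,-.025,.205]]),*q))*2.4-np.array([240,264]))
E
```

```text
tray (array([  0.61213229,  -0.16425672, -14.93746618]), np.float64(-0.9161359071731567))
tray (array([  0.6059371 ,  -0.16503969, -14.05465457]), np.float64(-0.7802291512489319))
tray (array([  0.61035417,  -0.16424141, -14.81033651]), np.float64(-0.8235911726951599))
stand base [array([0.65988787, 0.15370142]), array([0.64567289, 0.06898814]), array([0.52865651, 0.08848512])]
0.08589764682995854 0.1186295275711283 -9.459584428652002 -9.525549271668595
origin [0.58427898 0.12345148] tip [0.51029885 0.13577786]
tip by net [0.5132897  0.13812924 0.18      ]
[[254.50864647 220.32180585]
 [230.51419414 175.57139505]
 [285.77037881 185.55502763]
 [294.04586605 141.36290403]]
```

Request:
jog_arm(
  moves=[
    [[0,0,-2.5],-2.2,8.7],
    [[0,0,-2.5],-2.2,8.7],
    [[0,0,-2.5],0,8.7],
    [[3.6,4.2,0],0,8.7],
    [[3.6,4.2,0],0,8.7],
    [[3.6,4.2,0],0,8.7],
    [[3.6,4.2,0],0,8.7],
    [[3.6,4.2,0],0,8.7],
    [[3.6,4.2,0],0,8.7],
    [[3.6,4.2,0],0,8.7],
    [[3.6,4.2,0],0,8.7],
    [[3.6,4.2,0],0,8.7],
  ],
  newtons=30,
)

```text
time_s: 3.2
tcp_pos: [0.4393, 0.1873, 0.302]
eef_rot: [-179.9, -0.0, -14.8]
contact_force: [1.3, 0.5, 0.7]
gripper_width: 0.087
gripper_force: 0.0
```

Request:
jog_arm(
  moves=[
    [[3.6,4.2,0],0,8.7],
    [[3.6,4.2,0],0,8.7],
    [[3.6,4.2,0],0,8.7],
    [[3.6,4.2,0],0,8.7],
    [[3.6,4.2,0],0,8.7],
    [[3.6,4.2,0],0,8.7],
    [[3.6,4.2,0],0,8.7],
    [[0,0,0],0,8.7],
    [[0,0,0],0,8.7],
  ],
)

```text
time_s: 4.32
tcp_pos: [0.6069, -0.16, 0.3012]
eef_rot: [180.0, 0.0, -14.9]
contact_force: [-0.4, 0.5, -0.8]
gripper_width: 0.087
gripper_force: 0.0
```

Run:
```python
from h import *
p=cam('wrist');s=get_state();print(s['time_s'],s['tcp_pos'],s['eef_rot'],s['contact_force'])
r=regions_of(p,'tray');print([x['confidence'] for x in r])
m=r[0]['pixels'].astype(np.float32)
q,f=fit([p],[m],TRAY,[.611,-.1645,-14.8]);print(q,f)
im=p['pixels'].copy()
for b in TRAY: cv2.polylines(im,[cv2.convexHull(proj(p,place(b,*q)).round().astype(np.int32))],True,(0,0,255),1)
print([(t['confidence'],t['pixel']) for t in regions_of(p,'ball_center')])
cv2.imwrite('pics/w1.png',im)
```

```text
4.375 [ 0.60685328 -0.1594425   0.30157313] [-1.79993405e+02  6.22121243e-03 -1.48382835e+01] [ 0.02597061 -0.0086574  -0.2818717 ]
[0.76]
[  0.61017994  -0.16407753 -14.62225013] -0.94845050573349
[(0.49, [255.3, 152.7])]
```

View pics/w1.png

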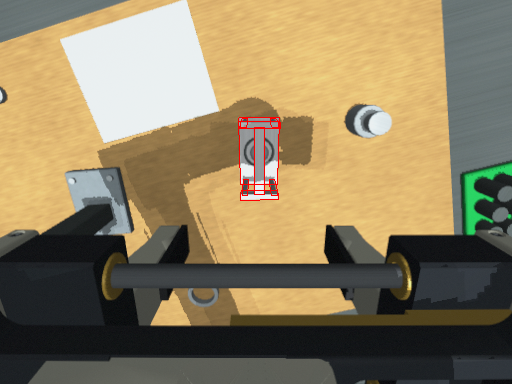

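The fit overlays the tray exactly, with an IoU of 0.95 and the tray centred near (259,158). The ball is in the pocket at (255,152). Descending to grip.

Request:
jog_arm(
  moves=[
    [[0.44,0.37,4],-0.2,8.7],
    [[0,0,4],0,8.7],
    [[0,0,4],0,8.7],
    [[0,0,4],0,8.7],
    [[0,0,3],0,8.7],
    [[0,0,2],0,8.7],
    [[0,0,1.5],0,8.7],
    [[0,0,1],0,8.7],
    [[0,0,0.5],0,8.7],
    [[0,0,0],0,8.7],
    [[0,0,0],0,8.7],
  ],
)

```text
time_s: 5.85
tcp_pos: [0.6109, -0.1646, 0.0622]
eef_rot: [-180.0, -0.1, -14.6]
contact_force: [0.2, 1.2, 0.5]
gripper_width: 0.0873
gripper_force: 0.0
```

Request:
jog_arm(
  moves=[
    [[0,0,0],0,3],
    [[0,0,0],0,3],
    [[0,0,0],0,2],
    [[0,0,0],0,1.6],
    [[0,0,0],0,1.2],
    [[0,0,0],0,0.5],
    [[0,0,0],0,0.5],
    [[0,0,0],0,0.5],
    [[0,0,0],0,0.5],
    [[0,0,0],0,0.5],
  ],
  newtons=35,
)

```text
time_s: 7.1
tcp_pos: [0.6103, -0.1646, 0.0615]
eef_rot: [180.0, 0.0, -14.6]
contact_force: [-0.5, -0.7, 0.0]
gripper_width: 0.0138
gripper_force: 35.0
```

Request:
jog_arm(
  moves=[
    [[0,0,-0.3],0,0.5],
    [[0,0,-0.7],0,0.5],
    [[0,0,-1],0,0.5],
    [[0,0,-1.5],0,0.5],
    [[0,0,-1.5],0,0.5],
    [[0,0,-1.5],0,0.5],
    [[0,0,-1.5],0,0.5],
    [[0,0,-1],0,0.5],
    [[0,0,-0.7],0,0.5],
    [[0,0,-0.3],0,0.5],
    [[0,0,0],0,0.5],
    [[0,0,0],0,0.5],
  ],
)

```text
time_s: 8.6
tcp_pos: [0.6101, -0.1645, 0.161]
eef_rot: [180.0, 0.1, -14.6]
contact_force: [-0.2, 0.2, -4.1]
gripper_width: 0.0135
gripper_force: 35.0
```

Run:
```python
from h import *
s=get_state();print(s['time_s'],s['tcp_pos'],s['eef_rot'],s['contact_force'],s['moment'])
p=cam('scene');cv2.imwrite('pics/s2.png',cv2.resize(p['pixels'][100:300,100:400],None,fx=2.4,fy=2.4))
for t in['ball_center','stand','plunger_tip']:print(t,[(r['confidence'],r['pixel']) for r in regions_of(p,t)])
p=cam('top');cv2.imwrite('pics/t2.png',p['pixels'])
for t in['ball_center','stand','plunger_tip']:print(t,[(r['confidence'],r['pixel'],r['pixels'].sum()) for r in regions_of(p,t)])
```

```text
8.6 [ 0.61011842 -0.16450736  0.16098002] [ 1.79990810e+02  5.43550635e-02 -1.46459786e+01] [-0.18123548  0.23824768 -4.08605675] [-0.06893248 -0.03946367 -0.02969145]
ball_center []
stand [(0.59, [310.7, 235.7])]
plunger_tip [(0.61, [123.7, 220.6]), (0.2, [176.6, 200.4])]
ball_center []
stand [(0.93, [207.4, 177.8], np.int64(672)), (0.63, [334.1, 177.6], np.int64(455))]
plunger_tip []
```

View pics/s2.png

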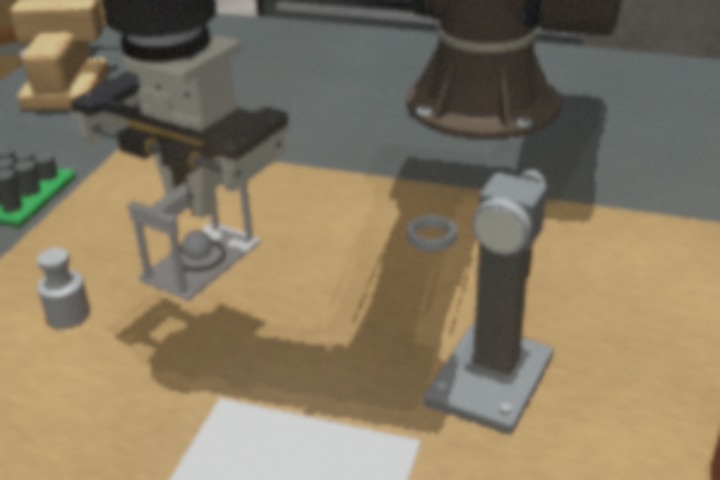

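Lifted level, with the ball visible in its pocket at about (195,245). Carrying it back first, then sideways to in front of the plunger.

Request:
jog_arm(
  moves=[
    [[-0.6,0,0],0,0.5],
    [[-1.2,0,0],0,0.5],
    [[-2,0,0],0,0.5],
    [[-2.4,0,0],0,0.5],
    [[-2.4,0,0],0,0.5],
    [[-2.4,0,0],0,0.5],
    [[-2.4,0,0],0,0.5],
    [[-2.4,0,0],0,0.5],
    [[-2,0,0],0,0.5],
    [[-1.2,0,0],0,0.5],
    [[-0.6,0,0],0,0.5],
    [[0,0,0],0,0.5],
  ],
)

```text
time_s: 10.5
tcp_pos: [0.4209, -0.1149, 0.1618]
eef_rot: [-180.0, -0.0, -14.6]
contact_force: [-0.1, -1.1, -4.1]
gripper_width: 0.0137
gripper_force: 35.0
```

Request:
jog_arm(
  moves=[
    [[-0.4,-0.8,0],-0.5,0.5],
    [[-0.4,-1.6,0],-0.5,0.5],
    [[-0.4,-2.6,0],-0.5,0.5],
    [[-0.4,-3.2,0],-0.5,0.5],
    [[-0.4,-3.2,0],-0.5,0.5],
    [[-0.4,-3.2,0],-0.5,0.5],
    [[-0.4,-3.2,0],-0.5,0.5],
    [[-0.4,-3.2,0],-0.5,0.5],
    [[-0.4,-2.6,0],-0.5,0.5],
    [[-0.4,-1.6,0],-0.6,0.5],
    [[-0.4,-1,0],0,0.5],
    [[0,0,0],0,0.5],
  ],
)

```text
time_s: 12.0
tcp_pos: [0.4325, 0.1505, 0.1614]
eef_rot: [180.0, 0.0, -9.5]
contact_force: [-0.8, 0.1, -3.8]
gripper_width: 0.0135
gripper_force: 35.0
```

Run:
```python
from h import *
s=get_state();print(s['time_s'],s['tcp_pos'],s['eef_rot'],s['contact_force'],s['moment'])
p=cam('wrist');im=p['pixels'].copy()
for t in['ball_center','stand','plunger_tip','plunger','tray']:
  for r in regions_of(p,t)[:2]:print(t,r['confidence'],r['pixel'],r['pixels'].sum(),onz(p,r['pixel'],.18).round(4))
q=[.5843,.1235,-9.5]
for u in proj(p,place(np.array([[-.075,0,.18],[-.075,.013,.18],[-.075,-.013,.18],[-.075,0,.193],[-.04,.025,.205],[-.04,-.025,.205]]),*q)): cv2.circle(im,tuple(int(v) for v in u.round()),1,(0,0,255),-1)
cv2.imwrite('pics/w3.png',im[:230]);cv2.imwrite('pics/w3raw.png',p['pixels'])
np.savez('w3.npz',W=p['W'],mtx=p['mtx'],k1=p['k1'])
```

```text
12.0 [0.43250531 0.15054257 0.1614343 ] [ 1.79984337e+02  1.61876715e-02 -9.50802663e+00] [-0.81580715  0.05441836 -3.78909641] [0.13934156 0.01116915 0.00434576]
ball_center 0.79 [237.7, 212.9] 443 [0.4591 0.1574 0.18  ]
plunger_tip 0.75 [247.6, 74.7] 2185 [0.5272 0.1397 0.18  ]
plunger 0.93 [246.5, 74.5] 2333 [0.5274 0.1402 0.18  ]
tray 0.83 [257.1, 189.5] 8728 [0.4706 0.1447 0.18  ]
```

View pics/w3.png

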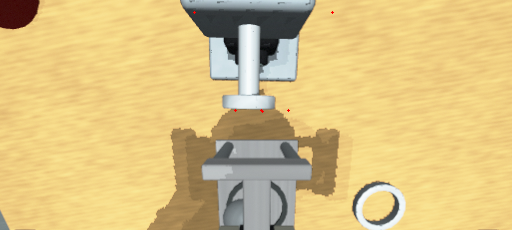

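The wrist view shows the plunger disc spanning columns 222–275 (centre 248.5) with its front edge at row 108. The tray crossbar is centred at column 257, so the plunger sits about 4 mm towards +y, and its axis is parallel to the tray. The ball is still in its pocket at (238,213). I'll correct sideways and approach.

Request:
jog_arm(
  moves=[
    [[0.2,-0.2,0],0,0.5],
    [[0.4,-0.2,0],0,0.5],
    [[0.5,0,0],0,0.5],
    [[0.4,0,0],0,0.5],
    [[0.2,0,0],0,0.5],
    [[0.1,0,0],0,0.5],
    [[0,0,0],0,0.5],
    [[0,0,0],0,0.5],
  ],
)

```text
time_s: 13.3
tcp_pos: [0.4511, 0.1513, 0.1616]
eef_rot: [-180.0, 0.0, -9.5]
contact_force: [0.1, -0.5, -2.5]
gripper_width: 0.0134
gripper_force: 35.0
```

Run:
```python
from h import *
s=get_state();print(s['time_s'],s['tcp_pos'],s['contact_force'])
p=cam('wrist');cv2.imwrite('pics/w4.png',cv2.resize(p['pixels'][40:230,150:370],None,fx=3,fy=3))
```

```text
13.3 [0.45109106 0.15130036 0.16159026] [ 0.13434687 -0.47377938 -2.5035291 ]
```

View pics/w4.png

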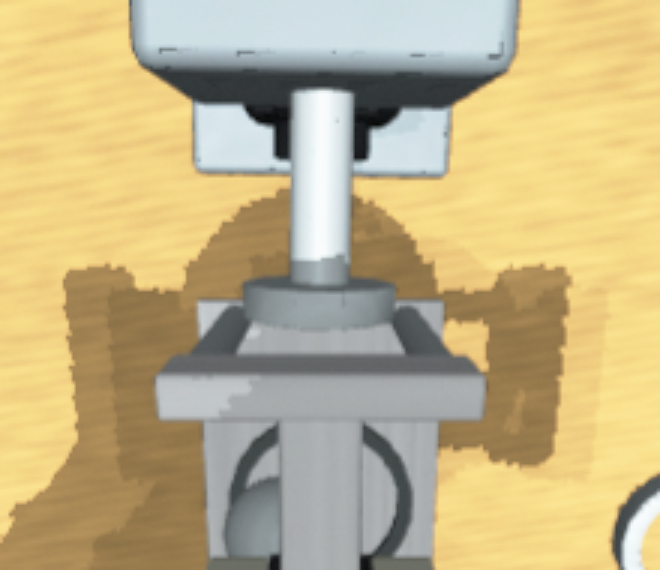

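The disc (crop column 320) and crossbar (320) are now aligned with a gap of about 7 mm, and the ball is in its pocket. Pushing slowly.

Request:
jog_arm(
  moves=[
    [[0.1,0,0],0,0.5],
    [[0.15,0,0],0,0.5],
    [[0.15,0,0],0,0.5],
    [[0.15,0,0],0,0.5],
    [[0.15,0,0],0,0.5],
    [[0.15,0,0],0,0.5],
    [[0.15,0,0],0,0.5],
    [[0.1,0,0],0,0.5],
    [[0,0,0],0,0.5],
    [[0,0,0],0,0.5],
  ],
)

```text
time_s: 14.6
tcp_pos: [0.4619, 0.1494, 0.1615]
eef_rot: [180.0, 0.0, -9.5]
contact_force: [-1.6, 0.4, -3.8]
gripper_width: 0.014
gripper_force: 35.0
```

Request:
jog_arm(
  moves=[
    [[0.1,0,0],0,0.5],
    [[0.15,0,0],0,0.5],
    [[0.15,0,0],0,0.5],
    [[0.15,0,0],0,0.5],
    [[0.1,0,0],0,0.5],
    [[0.1,0,0],0,0.5],
    [[0.1,0,0],0,0.5],
    [[0,0,0],0,0.5],
    [[0,0,0],0,0.5],
  ],
)

```text
time_s: 15.72
tcp_pos: [0.4703, 0.148, 0.1615]
eef_rot: [180.0, 0.0, -9.5]
contact_force: [-3.9, -0.9, -3.7]
gripper_width: 0.0138
gripper_force: 35.0
```

Request:
jog_arm(
  moves=[
    [[0.1,0,0],0,0.5],
    [[0.1,0,0],0,0.5],
    [[0,0,0],0,0.5],
    [[0,0,0],0,0.5],
  ],
)

```text
time_s: 16.23
tcp_pos: [0.4723, 0.1477, 0.1615]
eef_rot: [180.0, 0.0, -9.5]
contact_force: [-3.6, -0.5, -4.2]
gripper_width: 0.0135
gripper_force: 35.0
```

Request:
jog_arm(
  moves=[
    [[0.1,0,0],0,0.5],
    [[0,0,0],0,0.5],
    [[0,0,0],0,0.5],
  ],
)

```text
time_s: 16.6
tcp_pos: [0.4733, 0.1475, 0.1615]
eef_rot: [180.0, 0.0, -9.5]
contact_force: [-4.4, 0.3, -3.3]
gripper_width: 0.0136
gripper_force: 35.0
```

Request:
jog_arm(
  moves=[
    [[0.1,0,0],0,0.5],
    [[0,0,0],0,0.5],
    [[0,0,0],0,0.5],
  ],
)

```text
time_s: 16.98
tcp_pos: [0.4743, 0.1473, 0.1615]
eef_rot: [180.0, 0.0, -9.5]
contact_force: [-4.8, -1.1, -4.6]
gripper_width: 0.0139
gripper_force: 35.0
```

Request:
jog_arm(
  moves=[
    [[0.05,0,0],0,0.5],
    [[0,0,0],0,0.5],
    [[0,0,0],0,0.5],
  ],
)

```text
time_s: 17.35
tcp_pos: [0.4745, 0.1473, 0.1615]
eef_rot: [180.0, 0.0, -9.5]
contact_force: [-5.8, 0.0, -1.2]
gripper_width: 0.0138
gripper_force: 35.0
```

Request:
jog_arm(
  moves=[
    [[0.05,0,0],0,0.5],
    [[0,0,0],0,0.5],
    [[0,0,0],0,0.5],
  ],
)

```text
time_s: 17.73
tcp_pos: [0.4745, 0.1473, 0.1614]
eef_rot: [180.0, 0.1, -9.5]
contact_force: [-7.6, 1.0, -1.7]
gripper_width: 0.0139
gripper_force: 35.0
```

Request:
jog_arm(
  moves=[
    [[0.05,0,0],0,0.5],
    [[0,0,0],0,0.5],
    [[0,0,0],0,0.5],
  ],
)

```text
time_s: 18.1
tcp_pos: [0.4746, 0.1472, 0.1613]
eef_rot: [180.0, 0.1, -9.6]
contact_force: [-11.2, 2.0, -0.0]
gripper_width: 0.0141
gripper_force: 35.0
```

The position has stopped and the force is climbing, so the plunger is on its stop. Checking the ball, tilt and stability.

Request:
jog_arm(
  moves=[
    [[0,0,0],0,0.5],
    [[0,0,0],0,0.5],
    [[0,0,0],0,0.5],
    [[0,0,0],0,0.5],
  ],
)

```text
time_s: 18.6
tcp_pos: [0.4746, 0.1472, 0.1613]
eef_rot: [180.0, 0.1, -9.5]
contact_force: [-11.3, 1.0, 0.0]
gripper_width: 0.0141
gripper_force: 35.0
```

Run:
```python
from h import *
s=get_state();print(s['time_s'],s['tcp_pos'],s['contact_force'],s['moment'])
p=cam('wrist');a=cv2.resize(p['pixels'][40:230,150:370],None,fx=1.8,fy=1.8)
p=cam('scene');b=cv2.resize(p['pixels'][130:320,200:420],None,fx=1.8,fy=1.8)
cv2.imwrite('pics/f.png',np.hstack([a,b]))
```

```text
18.6 [0.47458058 0.14721133 0.16132367] [-11.28166377   1.0134556    0.02705914] [ 0.60122763  3.74833553 -0.08032162]
```

View pics/f.png

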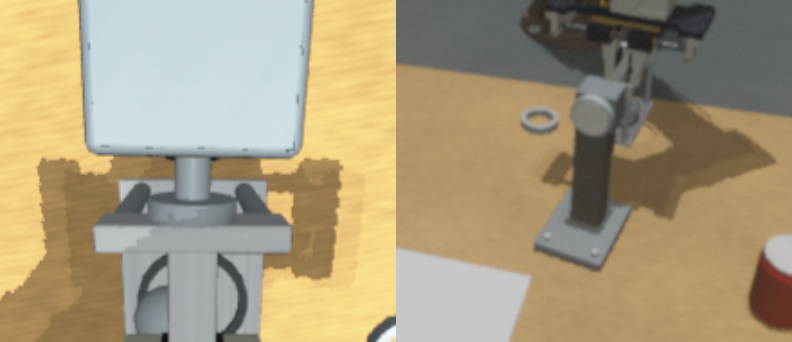

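Both views agree: the disc is flush on the crossbar close to the block, the ball is in its pocket (wrist crop 155,312), and the tray is level. The force is steady at 11 N with no further travel. Handing in.

```bash
python3 -c "
from h import *
print(close_job())"
```

```text
the job is handed in; nothing more can be done
None
```

I handed the job in at about 18.6 s of the 51 s limit, with the tray still gripped and held level, the ball in its pocket, and the plunger home against its stop at a steady 11 N; no verdict came back.

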